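# Open the handed filler cap of the left soap dispenser

## Robot

A 6-joint arm with a two-finger parallel gripper is mounted at the origin on the work surface. World frame = base frame: x ahead of the robot, y to its left, z up, the work surface at z = 0. Lengths are in m, angles in rad, forces in N, time in s.
With the tool pointing down it reaches from about 0.25 to 0.725 m from the base axis. Payload 4 kg.
Tool frame: the origin (TCP) lies on the centre line of the jaws, within the pads' length; the fingertips stand 17 mm ahead of it and the grasp point (between the pads) lies 2 mm behind it; z points along the fingers, x is the direction in which the jaws open and shut, and the axes are right-handed (so a half turn about z gives the same grasp; the last joint's range is limited). The gripper opens to 85 mm and grips with 20 to 120 N. Pads are 22 mm wide; open, the fingers measure 114 mm over their backs; the gripper's body (76 mm by 85 mm) begins 54 mm behind the grasp point. The pads swing forward as they close: fully open they stand 13 mm farther back than shut.
Start: joints at [-1.324, 0.241, 0.005, 1.335, 0, 1.571], TCP at [0.122, -0.485, 0.248] pointing down, gripper open.
Joint ranges: [-2.72, 2.72], [-1.05, 1.87], [-1.09, 1.28], [-1.99, 2.15], [-1.42, 1.44], [-3.14, 3.14]. Speed limits (rad/s): [2.79, 2.79, 3.14, 3.14, 3.14, 3.14].

## Interface

Orientations are given as a unit quaternion [x, y, z, w].
In Python, from workcell import bot gives the robot as it stands.
- The arm moves only by the tool jog_arm, never from a script. Its arguments are lists of equal length, an entry for each row: "jaw": the closure, from 0 (fully open) to 1 (shut); "linear": the shift along the tool's x, y, z in m, a list of three; "delta_rot": the turn, a rotation vector about the tool's x, y, z in degrees, a list of three. A call has exactly 8 rows; each row is the pose to reach, as a shift and turn from the pose commanded when the call began, along the tool's axes at that moment; what a row does not reach only later rows make up. A row lasts 1/12 s, in which the tool goes at most 41.7 mm and 7.16 degrees, less where a joint would pass 70% of its speed; a pose out of reach is approached as far as the arm can. A call with a gripper value outside its range is refused whole. The fingers move at their own pace and stop on an object; the grip force is fixed at half the most. Time passes only in rows, so rows that repeat a pose let the fingers close, or fill a call up. It gives the time, the measured TCP pose, the force and the opening at its end, in the units of the state.
- bot.get_obs(): the state, without advancing time (a new reading comes with each control period).
- bot.camera(name): name is "side" or "top"; returns (picture, depth): 384x512x3 uint8, red, green, blue; 384x512 float32, m along the optical axis (not along the pixel's ray), 0 where there is no reading.
- bot.calibration(name): a dict with "fovy" (degrees; the focal length in pixels is half the picture's height over the tangent of half this angle, whatever the lens; pixels are square), "cx", "cy" (the principal point, pixels), "origin" and "orientation" of the camera in the world. Camera axes: x right, y down, z forward; pixel columns grow to the right and rows downward; lengths in m; the calibration is good to about 2 mm. A picture is of the moment at which its call begins. calibration takes no time and is no camera call.
- bot.job_done(): hands the job in, once; it reports no verdict.
The state is a dict: "clock": time; "joint_pos": joint angles; "joint_vel": joint speeds; "tau": joint torques, N m; "eef_pos": TCP position; "tool_rot": TCP orientation; "ft_force": force on the tool from outside, world axes, zero at the start; "ft_torque": the same for the moment, N m; "grip_width": finger opening in m.
Only numpy, scipy, OpenCV 4.12 (cv2) and the standard library are available. Lean on these libraries where they do the work, as an engineer would, in place of code of your own. Each camera call takes 0.05 s, during which the arm holds its last target.

## Task

The soap dispenser on the robot's left is to be refilled: unscrew its round filler cap, trying it gently one way and, if it will not go, the other to find which way it is threaded, never wrenching or yanking it while it is locked. Lift the cap off and finish while still holding it in the gripper, higher than the dispenser and at least 15 cm to one side of its open neck, so that I can pour; leave the other dispenser and the things on the counter as they are.

Things in the scene. Friction and masses are not known exactly. Their poses are not given: they have to be found in the camera images.
- disp_a: top-fill automatic soap dispenser, stuck fast to the counter: upright round steel body 74 mm across, 115 mm high; spout nose 30 mm wide reaching 93 mm from the axis along +x, 82 to 102 mm up; on top a collar 51 mm across from 115 to 125 mm up, then the capped neck. Origin: centre of its underside, z up. The two look alike and swap places between starts: the one on the left has y > 0.
- neck_a (a point): centre of the top rim of the filler neck of dispenser a (neck 32 mm across, 125 to 145 mm above the counter, under the cap), on the cap's axis; x and z axes as the dispenser's. With the cap shut, the cap's x axis points the same way within 0.1 rad.
- cap_a_mid (a point): centre (half-way up, on the axis) of dispenser a's ribbed round grey filler cap: 52 mm across, 30 mm high, hollow, 0.09 kg, loose but locked on; 140 mm above the counter when shut, z up. Quarter-turn screw cap: turned 55 to 82 degrees its opening way about z it is free and lifts straight off the neck (20 mm to clear); a solid stop at 82 degrees. It turns easily and does not rise while turning.
- cap_a: the same cap of dispenser a; origin at the centre of its lower edge, z up. Turned the wrong way it meets a solid stop within a few degrees; pulled while locked it gives 1 to 2 mm. A grip of 15 to 30 N is plenty. One dispenser of the pair opens anticlockwise seen from above, the other is its mirror image and opens clockwise; nothing shows which, so try.
- disp_b: top-fill automatic soap dispenser, stuck fast to the counter: upright round steel body 74 mm across, 115 mm high; spout nose 30 mm wide reaching 93 mm from the axis along +x, 82 to 102 mm up; on top a collar 51 mm across from 115 to 125 mm up, then the capped neck. Origin: centre of its underside, z up. The two look alike and swap places between starts: the one on the left has y > 0.
- neck_b (a point): centre of the top rim of the filler neck of dispenser b (neck 32 mm across, 125 to 145 mm above the counter, under the cap), on the cap's axis; x and z axes as the dispenser's. With the cap shut, the cap's x axis points the same way within 0.1 rad.
- cap_b_mid (a point): centre (half-way up, on the axis) of dispenser b's ribbed round grey filler cap: 52 mm across, 30 mm high, hollow, 0.09 kg, loose but locked on; 140 mm above the counter when shut, z up. Quarter-turn screw cap: turned 55 to 82 degrees its opening way about z it is free and lifts straight off the neck (20 mm to clear); a solid stop at 82 degrees. It turns easily and does not rise while turning.
- cap_b: the same cap of dispenser b; origin at the centre of its lower edge, z up. Turned the wrong way it meets a solid stop within a few degrees; pulled while locked it gives 1 to 2 mm. A grip of 15 to 30 N is plenty. One dispenser of the pair opens anticlockwise seen from above, the other is its mirror image and opens clockwise; nothing shows which, so try.
- cologne_mid (a point): bystander: square clear-glass cologne bottle with a black cap, 32 x 60 mm, 111 mm high, standing; point on its axis 50 mm up
- cup_mid (a point): bystander: empty green ceramic cup, 80 mm across, 95 mm high, standing; point at its centre
- deodorant_mid (a point): bystander: round silver aluminium deodorant stick, 37 mm across, 100 mm high, standing; point at its centre
- comb_mid (a point): bystander: black plastic wide-tooth comb lying flat, 180 x 47 x 6 mm, long axis along its x; point at its middle, 3 mm up
Mind the look-alikes: they are no part of the job. What is shaped like the cap_a but yellow is not meant.

How it is judged:
On the way:
1. the left dispenser's cap has been turned loose (more than 0.6 rad from shut) while still down on its neck (((world y of neck_a above 0 m and angle between the x axis of cap_a_mid and the x axis of neck_a, either way round above 0.6 rad and z of cap_a_mid in the frame of neck_a below 0.006 m and horizontal distance between cap_a_mid and neck_a below 0.006 m) or (world y of neck_b above 0 m and angle between the x axis of cap_b_mid and the x axis of neck_b, either way round above 0.6 rad and z of cap_b_mid in the frame of neck_b below 0.006 m and horizontal distance between cap_b_mid and neck_b below 0.006 m))), for 0.05 s.
At the end, for the whole second after the job is handed in: The left dispenser's cap is held by the fingers, at rest, its centre at least 15 mm above the rim (its lower edge no lower than the rim) of the neck and at least 130 mm from the neck's axis sideways, touching neither dispenser nor the other cap; the other cap is on its neck (((world y of neck_a above 0 m and z of cap_a_mid in the frame of neck_a above 0.015 m and horizontal distance between cap_a_mid and neck_a above 0.13 m and contact force between cap_a and the fingers above 1 N and contact force between cap_a and disp_a below 0.05 N and contact force between cap_a and disp_b below 0.05 N and contact force between cap_a and cap_b below 0.05 N and linear speed of cap_a below 0.03 m/s and distance between cap_b_mid and neck_b below 0.012 m) or (world y of neck_b above 0 m and z of cap_b_mid in the frame of neck_b above 0.015 m and horizontal distance between cap_b_mid and neck_b above 0.13 m and contact force between cap_b and the fingers above 1 N and contact force between cap_b and disp_a below 0.05 N and contact force between cap_b and disp_b below 0.05 N and contact force between cap_b and cap_a below 0.05 N and linear speed of cap_b below 0.03 m/s and distance between cap_a_mid and neck_a below 0.012 m))); the arm keeps its last pose, push and grip.
It fails at once if the other dispenser's cap is turned or moved ((world y of neck_a above 0 m and (distance of cap_b_mid from where it was at the start of the episode above 0.008 m or angle between the x axis of cap_b_mid and the x axis of neck_b, either way round above 0.35 rad)) or (world y of neck_b above 0 m and (distance of cap_a_mid from where it was at the start of the episode above 0.008 m or angle between the x axis of cap_a_mid and the x axis of neck_a, either way round above 0.35 rad))).
It fails at once if the locked cap is wrenched or yanked: more than 150 N between a cap and its dispenser (contact force between cap_a and disp_a above 150 N or contact force between cap_b and disp_b above 150 N).
It fails at once if a bystander is knocked over or shifted more than 30 mm (angle between any of cologne_mid, cup_mid, deodorant_mid's own z axis and vertical above 0.35 rad or distance of any of cologne_mid, cup_mid, deodorant_mid, comb_mid from where it was at the start of the episode above 0.03 m).
It also fails if it takes over 48 s, if anything falls off the work surface, if the arm or the gripper's body presses on something with over 40 N, if the wrist force passes 120 N, or if a joint passes its speed limit or range.

## Working session

There is one attempt and no reset: what is moved stays moved. The work goes in short steps, Python scripts to look and compute and a tool call to move; the robot and the scene stay as the last step left them, time stands still between calls to the robot, and variables do not carry over. Pictures are saved under pics/ and viewed, and the job is handed in when it is done.

Besides the shell and the picture viewer there is one more tool, called after ">>>" as a command line: name --argument value ..., lists and objects as JSON in quotes. jog_arm: Moves the arm, as the interface text tells. Its arguments: {"type":"object","properties":{"jaw":{"type":"array","items":{"type":"number"}},"linear":{"type":"array","items":{"type":"array","items":{"type":"number"}}},"delta_rot":{"type":"array","items":{"type":"array","items":{"type":"number"}}}},"required":["jaw","linear","delta_rot"]}

```bash
mkdir -p pics
cat > h.py <<'E'
import numpy as np,cv2
from scipy.spatial.transform import Rotation as R
from workcell import bot
def K(n):
    c=bot.calibration(n); f=192/np.tan(np.radians(c['fovy'])/2)
    return c,f
def pts(n,uv,d):
    c,f=K(n); uv=np.atleast_2d(uv).astype(float); d=np.atleast_1d(d)
    p=np.c_[(uv[:,0]-c['cx'])/f*d,(uv[:,1]-c['cy'])/f*d,d]
    return R.from_quat(c['orientation']).apply(p)+c['origin']
def plane(n,uv,z):
    c,f=K(n); o=np.array(c['origin']); q=pts(n,uv,np.ones(len(np.atleast_2d(uv))))-o
    return o+q*((z-o[2])/q[:,2:3])
def proj(n,P):
    c,f=K(n); q=R.from_quat(c['orientation']).inv().apply(np.atleast_2d(P)-c['origin'])
    return np.c_[q[:,0]/q[:,2]*f+c['cx'],q[:,1]/q[:,2]*f+c['cy']]
E
python3 - <<'E'
from h import *
print(bot.get_obs())
for n in('side','top'):
    print(bot.calibration(n))
    p,d=bot.camera(n); np.savez(f'{n}0.npz',p=p,d=d)
    cv2.imwrite(f'pics/{n}0.png',p[...,::-1])
E
```

```text
{'clock': 0.0, 'joint_pos': array([-1.32399487e+00,  2.41411976e-01,  3.73456264e-03,  1.33519072e+00,
       -9.95502288e-06,  1.57081154e+00]), 'joint_vel': array([-0.00068907, -0.0019365 , -0.00123424,  0.00069271, -0.00117793,
       -0.00017121]), 'tau': array([ 1.63555531e-03, -3.72320652e+01,  2.52406669e+01,  1.70307962e-02,
        1.51432832e-04,  1.22270940e-07]), 'eef_pos': array([ 0.12200528, -0.48427953,  0.24741736]), 'tool_rot': array([ 7.88760897e-01, -6.14699255e-01, -8.20150500e-04, -6.32831368e-04]), 'ft_force': array([0.04474034, 0.09760523, 0.97613694]), 'ft_torque': array([ 0.00481674, -0.00648147,  0.0620452 ]), 'grip_width': 0.08538201519852158}
{'fovy': 44.775937545290795, 'cx': 258.271797763667, 'cy': 187.62552748326294, 'origin': array([0.32276137, 0.61134878, 0.80829946]), 'orientation': array([-0.17227662,  0.91564665, -0.35475165,  0.07786688])}
{'fovy': 51.52722453997224, 'cx': 254.42217252448322, 'cy': 187.4350360917998, 'origin': array([0.4455355 , 0.01940246, 0.95823189]), 'orientation': array([ 0.71246315, -0.69756406,  0.0668152 , -0.0365564 ])}
```

View pics/top0.png

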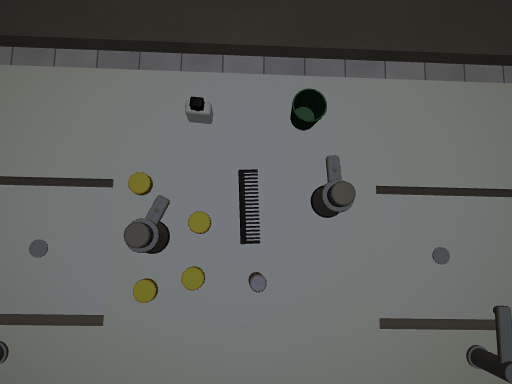

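View pics/side0.png

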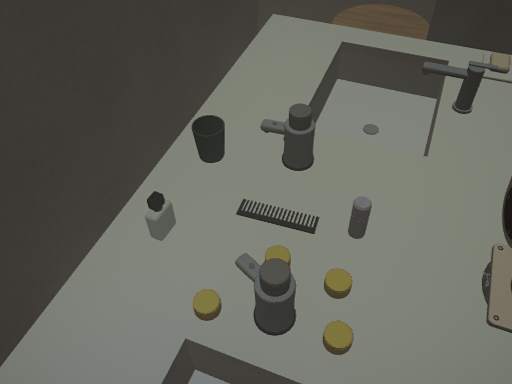

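The top view has +y on the left. These could be taken for the cap I want:
- The grey cap at top (139,235), on the left dispenser.
- The grey cap at top (341,194), on the right dispenser, which is not to be touched.
- Four yellow caps at top (140,183), (199,222), (193,278) and (145,291).
- The grey round drains at (38,248) and (441,255).

By the description it should be the grey cap at (139,235), which is (275,277) in the side view. I'll measure it and check it in a close crop.

Run:
```python
from h import *
D={n:np.load(f'{n}0.npz') for n in('top','side')}
out=[]
for n,(u,v),s in(('top',(139,235),45),('top',(341,194),45),('side',(275,277),60)):
    p,d=D[n]['p'],D[n]['d']
    m=np.zeros(d.shape,np.uint8)
    vv,uu=np.mgrid[0:384,0:512]
    P=pts(n,np.c_[uu.ravel(),vv.ravel()],d.ravel()).reshape(384,512,3)
    win=(abs(uu-u)<s)&(abs(vv-v)<s)&(d>0)
    for zl,zh in((.148,.166),):
        k=win&(P[...,2]>zl)&(P[...,2]<zh)
        q=P[k]
        m=(k*255).astype(np.uint8)
        cs,_=cv2.findContours(m,cv2.RETR_EXTERNAL,cv2.CHAIN_APPROX_NONE); c=max(cs,key=cv2.contourArea)
        (cx,cy),r=cv2.minEnclosingCircle(c); M=cv2.moments(c); ctr=(M['m10']/M['m00'],M['m01']/M['m00'])
        print(n,(u,v),'n',k.sum(),'mean',q.mean(0).round(4),'ext',np.ptp(q,axis=0).round(4),'z med',np.median(q[:,2]).round(4),'circle',cx,cy,r,'ray@.155',plane(n,[(cx,cy)],.155).round(4),plane(n,[ctr],.155).round(4))
    c=p[max(0,v-s):v+s,max(0,u-s):u+s,::-1]; c=np.clip(c.astype(float)*1.8,0,255).astype(np.uint8)
    out.append(cv2.resize(c,(266,266),interpolation=cv2.INTER_CUBIC))
cv2.imwrite('pics/crop.png',np.hstack(out))
for nm,uv,z in(('cologne',(197,103),.111),('cup',(309,100),.095),('deo',(258,283),.1),('y1',(140,183),.02),('y2',(199,222),.02),('y3',(193,278),.02),('y4',(145,291),.02),('comb',(250,206),.005),('nose tip',(161,203),.102)):
    print(nm,plane('top',[uv],z).round(3), pts('top',[uv],D['top']['d'][uv[1],uv[0]]).round(3))
```

```text
top (139, 235) n 544 mean [0.4644 0.2179 0.155 ] ext [0.0498 0.0502 0.0108] z med 0.1551 circle 136.7786865234375 234.70082092285156 13.494453430175781 ray@.155 [[0.464  0.2176 0.155 ]] [[0.4643 0.2179 0.155 ]]
top (341, 194) n 490 mean [ 0.5569 -0.1955  0.1551] ext [0.0502 0.0513 0.0115] z med 0.1553 circle 342.3227844238281 193.1075897216797 12.708687782287598 ray@.155 [[ 0.557  -0.1953  0.155 ]] [[ 0.557  -0.1955  0.155 ]]
side (275, 277) n 699 mean [0.4634 0.2215 0.1543] ext [0.0508 0.0523 0.0104] z med 0.1545 circle 274.9503173828125 271.81365966796875 15.52546501159668 ray@.155 [[0.4631 0.2223 0.155 ]] [[0.4632 0.222  0.155 ]]
cologne [[0.756 0.114 0.111]] [[0.757 0.115 0.11 ]]
cup [[ 0.778 -0.138  0.095]] [[ 0.798 -0.147  0.044]]
deo [[ 0.369 -0.028  0.1  ]] [[ 0.369 -0.027  0.101]]
y1 [[0.588 0.251 0.02 ]] [[0.586 0.247 0.033]]
y2 [[0.499 0.109 0.02 ]] [[0.499 0.108 0.03 ]]
y3 [[0.371 0.118 0.02 ]] [[0.372 0.117 0.028]]
y4 [[0.341 0.225 0.02 ]] [[0.341 0.223 0.028]]
comb [[ 0.541 -0.01   0.005]] [[ 0.541 -0.01   0.002]]
nose tip [[0.534 0.183 0.102]] [[0.533 0.183 0.104]]
```

View pics/crop.png

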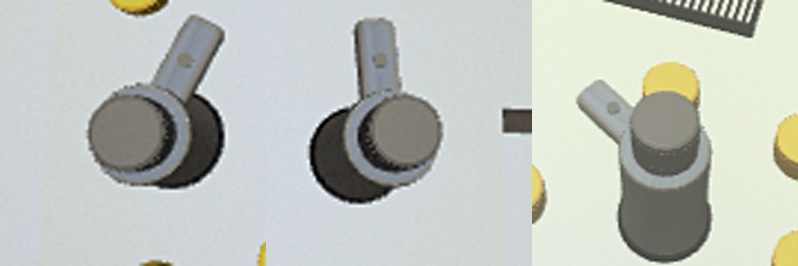

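The crop confirms it: a grey ribbed cap on the left dispenser, whose nose points at about −27°. Both views put the top face at z≈0.155, as it should be, and its width at about 51 mm. The two centres agree to within about 4 mm, and the side one is biased towards its camera by the visible wall. Next I'll refine the centre from the top face only and check the faucet against my path.

Run:
```python
from h import *
D={n:np.load(f'{n}0.npz') for n in('top','side')}
vv,uu=np.mgrid[0:384,0:512]
Ps={}
for n in D:
    d=D[n]['d'];P=pts(n,np.c_[uu.ravel(),vv.ravel()],d.ravel()).reshape(384,512,3);Ps[n]=P
    q=P[(np.hypot(P[...,0]-.464,P[...,1]-.219)<.05)&(d>0)]
    for a,b in((.1525,.158),(.13,.15)):
        k=q[(q[:,2]>a)&(q[:,2]<b)]
        A=np.c_[2*k[:,:2],np.ones(len(k))];s=np.linalg.lstsq(A,(k[:,:2]**2).sum(1),rcond=None)[0]
        print(n,a,len(k),'mid',((k.max(0)+k.min(0))/2).round(4),'ext',np.ptp(k,axis=0).round(3),'lsqcircle',s[:2].round(4),np.sqrt(s[2]+s[0]**2+s[1]**2).round(4))
    d_=d>0
    t=P[d_&(P[...,2]>.16)&(P[...,0]>0)&(P[...,0]<.75)&(abs(P[...,1])<.7)]
    print('tall',n,len(t)); 
    if len(t): print(t.min(0).round(3),t.max(0).round(3))
P=Ps['top']
for uv in((505,310),(505,350),(480,357)): print(uv,P[uv[1],uv[0]].round(3))
P=Ps['side']
for uv in((430,68),(470,72),(463,105)): print(uv,P[uv[1],uv[0]].round(3))
```

```text
top 0.1525 504 mid [0.4645 0.2183 0.1553] ext [0.05  0.05  0.005] lsqcircle [0.4642 0.2184] 0.0179
top 0.13 55 mid [0.4646 0.21   0.14  ] ext [0.05  0.035 0.02 ] lsqcircle [0.4643 0.219 ] 0.0259
tall top 0
side 0.1525 623 mid [0.4642 0.2193 0.155 ] ext [0.051 0.05  0.005] lsqcircle [0.4642 0.2201] 0.0179
side 0.13 194 mid [0.4619 0.2311 0.14  ] ext [0.048 0.029 0.02 ] lsqcircle [0.4644 0.2188] 0.0257
tall side 484
[ 0.121 -0.03   0.18 ] [0.145 0.066 0.25 ]
(505, 310) [ 0.322 -0.55   0.114]
(505, 350) [ 0.241 -0.543  0.114]
(480, 357) [ 0.209 -0.531  0.044]
(430, 68) [ 0.31  -0.534  0.111]
(470, 72) [ 0.213 -0.536  0.12 ]
(463, 105) [ 0.201 -0.529  0.023]
```

The cap axis is at (0.4643, 0.2189), and all four circle fits agree to about 1 mm. The path is clear at z=0.25, since the faucet tops out at 0.12. I'll carry out the travel in three calls, turning the tool to yaw ≈55° on the way so joint 6 has room in both directions.

>>> jog_arm --jaw '[0,0,0,0,0,0,0,0]' --linear '[[-0.025,-0.021,0],[-0.05,-0.042,0],[-0.075,-0.063,0],[-0.1,-0.084,0],[-0.125,-0.105,0],[-0.15,-0.126,0],[-0.175,-0.147,0],[-0.2,-0.168,0]]' --delta_rot '[[0,0,-5.5],[0,0,-11],[0,0,-16.5],[0,0,-22],[0,0,-27.5],[0,0,-33],[0,0,-38.5],[0,0,-44]]'

```text
clock: 0.77
eef_pos: [0.2362, -0.2482, 0.248]
tool_rot: [0.962, -0.273, -0.0, -0.0]
ft_force: [0.7, -0.1, 0.8]
grip_width: 0.0853
```

```bash
cat >> h.py <<'E'
def go(x,y,z,yaw=None):
    o=bot.get_obs(); r=R.from_quat(o['tool_rot']); X=r.as_matrix()[:,0]; 
    cur=np.degrees(np.arctan2(X[1],X[0])); d=r.inv().apply(np.array([x,y,z])-o['eef_pos'])
    print('t',round(o['clock'],2),'pos',o['eef_pos'].round(4),'yaw',cur.round(2),'tilt',np.degrees(np.arccos(-r.as_matrix()[2,2])).round(2),'j',np.array(o['joint_pos']).round(2),'F',o['ft_force'].round(2),'T',o['ft_torque'].round(3),'w',round(o['grip_width'],4))
    print('tool delta',d.round(4),'rotz',None if yaw is None else round(cur-yaw,2))
E
python3 -c "
from h import *
go(.4643,.2189,.248,55)"
```

```text
t 0.77 pos [ 0.2362 -0.2482  0.248 ] yaw -31.63 tilt 0.03 j [-0.81 -0.07 -0.34  1.3   0.    1.31] F [ 0.66 -0.13  0.83] T [ 0.029 -0.012  0.011] w 0.0853
tool delta [-5.080e-02 -5.173e-01  2.000e-04] rotz -86.63
```

>>> jog_arm --jaw '[0,0,0,0,0,0,0,0]' --linear '[[-0.0035,-0.035,0],[-0.007,-0.07,0],[-0.0105,-0.105,0],[-0.014,-0.14,0],[-0.0175,-0.175,0],[-0.021,-0.21,0],[-0.0245,-0.245,0],[-0.028,-0.28,0]]' --delta_rot '[[0,0,-6],[0,0,-12],[0,0,-18],[0,0,-24],[0,0,-30],[0,0,-36],[0,0,-42],[0,0,-48]]'

```text
clock: 1.43
eef_pos: [0.3603, 0.0045, 0.2482]
tool_rot: [0.99, 0.143, -0.0, 0.0]
ft_force: [0.4, -1.1, -0.3]
grip_width: 0.0853
```

```bash
python3 -c "
from h import *
go(.4643,.2189,.22,55)"
```

```text
t 1.43 pos [0.3603 0.0045 0.2482] yaw 16.46 tilt 0.01 j [ 0.01 -0.04 -0.31  1.3  -0.    1.3 ] F [ 0.43 -1.11 -0.34] T [-0.131 -0.062 -0.054] w 0.0853
tool delta [ 0.1605 -0.1761  0.0281] rotz -38.54
```

>>> jog_arm --jaw '[0,0,0,0,0,0,0,0]' --linear '[[0.023,-0.025,0.004],[0.046,-0.05,0.008],[0.069,-0.075,0.012],[0.092,-0.101,0.016],[0.115,-0.126,0.02],[0.138,-0.151,0.024],[0.1605,-0.1761,0.028],[0.1605,-0.1761,0.028]]' --delta_rot '[[0,0,-5.5],[0,0,-11],[0,0,-16.5],[0,0,-22],[0,0,-27.5],[0,0,-33],[0,0,-38.5],[0,0,-38.5]]'

```text
clock: 2.1
eef_pos: [0.467, 0.2211, 0.2182]
tool_rot: [0.887, 0.462, 0.0, -0.001]
ft_force: [0.9, -0.5, -0.6]
grip_width: 0.085
```

Run:
```python
from h import *
go(.4643,.2189,.146,55)
p,d=bot.camera('side'); cv2.imwrite('pics/side1.png',cv2.resize(p[180:384,170:400,::-1],None,fx=2.5,fy=2.5))
p,d=bot.camera('top'); cv2.imwrite('pics/top1.png',cv2.resize(p[160:310,60:260,::-1],None,fx=3,fy=3))
```

```text
t 2.1 pos [0.467  0.2211 0.2182] yaw 55.07 tilt 0.09 j [ 0.44  0.29 -0.01  1.27  0.    1.05] F [ 0.94 -0.49 -0.58] T [-0.003 -0.046 -0.043] w 0.085
tool delta [-0.0034 -0.0009  0.0722] rotz 0.07
```

View pics/side1.png

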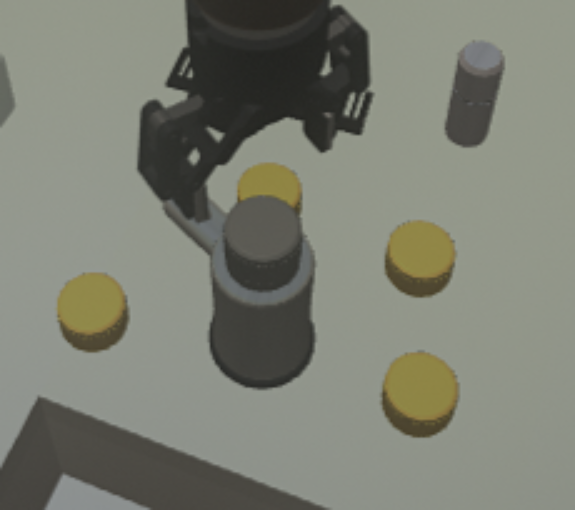

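View pics/top1.png

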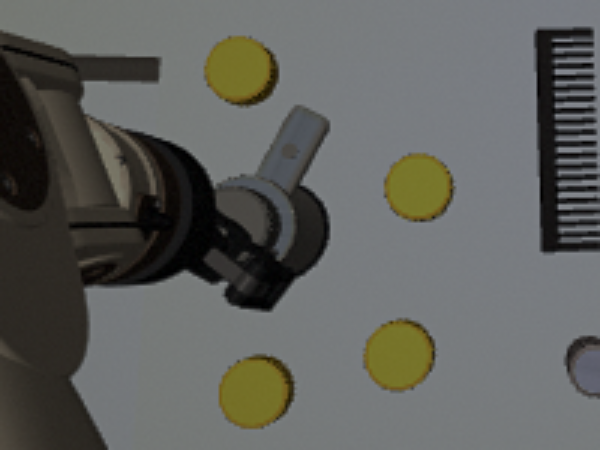

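The gripper is open and straddles the cap at side (275,272), with one jaw on each side of it. The dispensers and yellow caps look unmoved. I'll re-read the settled pose and then go down.

```bash
python3 -c "
from h import *
go(.4643,.2189,.146,55)"
```

```text
t 2.2 pos [0.465  0.2172 0.2189] yaw 54.72 tilt 0.17 j [ 0.44  0.28 -0.02  1.28 -0.    1.05] F [-0.37  0.09  0.05] T [-0.042 -0.004  0.022] w 0.0852
tool delta [ 0.0012 -0.0014  0.0729] rotz -0.28
```

>>> jog_arm --jaw '[0,0,0,0,0,0,0,0]' --linear '[[0,0,0.008],[0,0,0.018],[0,0,0.028],[0,0,0.038],[0,0,0.048],[0,0,0.056],[0,0,0.06],[0,0,0.06]]' --delta_rot '[[0,0,0],[0,0,0],[0,0,0],[0,0,0],[0,0,0],[0,0,0],[0,0,0],[0,0,0]]'

```text
clock: 2.87
eef_pos: [0.4647, 0.216, 0.1589]
tool_rot: [0.889, 0.459, -0.001, -0.0]
ft_force: [-0.1, -0.3, -0.4]
grip_width: 0.0853
```

```bash
python3 -c "
from h import *
go(.4643,.2189,.146,55)"
```

```text
t 2.87 pos [0.4647 0.216  0.1589] yaw 54.63 tilt 0.14 j [ 0.44  0.32 -0.12  1.13 -0.    1.05] F [-0.11 -0.33 -0.44] T [-0.032  0.007  0.002] w 0.0853
tool delta [ 0.0022 -0.002   0.0129] rotz -0.37
```

>>> jog_arm --jaw '[0,0,0,0,0,0,0,0]' --linear '[[0.001,-0.001,0.004],[0.002,-0.002,0.008],[0.0022,-0.002,0.011],[0.0022,-0.002,0.013],[0.0022,-0.002,0.013],[0.0022,-0.002,0.013],[0.0022,-0.002,0.013],[0.0022,-0.002,0.013]]' --delta_rot '[[0,0,0],[0,0,0],[0,0,0],[0,0,0],[0,0,0],[0,0,0],[0,0,0],[0,0,0]]'

```text
clock: 3.53
eef_pos: [0.4653, 0.2196, 0.1476]
tool_rot: [0.888, 0.459, 0.0, -0.0]
ft_force: [-0.0, -0.5, -0.2]
grip_width: 0.0853
```

Run:
```python
from h import *
go(.4643,.2189,.146,55)
p,d=bot.camera('side'); cv2.imwrite('pics/side2.png',cv2.resize(p[180:384,170:400,::-1],None,fx=2.5,fy=2.5))
```

```text
t 3.53 pos [0.4653 0.2196 0.1476] yaw 54.64 tilt 0.03 j [ 0.44  0.33 -0.14  1.1   0.    1.06] F [-0.02 -0.55 -0.22] T [ 0.004  0.014 -0.055] w 0.0853
tool delta [-0.0011 -0.0004  0.0016] rotz -0.36
```

View pics/side2.png

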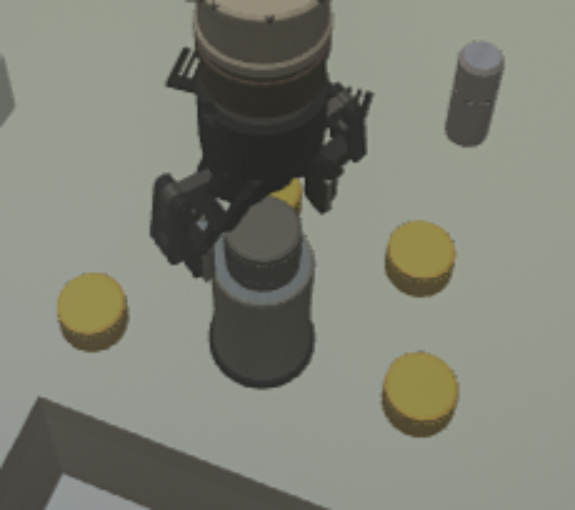

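The jaws straddle the cap, and the pads are level with its upper part. Now I'll close gently and hold.

>>> jog_arm --jaw '[0.15,0.25,0.3,0.35,0.4,0.5,0.6,0.6]' --linear '[[0,0,0.001],[0,0,0.001],[0,0,0.001],[0,0,0.001],[0,0,0.001],[0,0,0.001],[0,0,0.001],[0,0,0.001]]' --delta_rot '[[0,0,0],[0,0,0],[0,0,0],[0,0,0],[0,0,0],[0,0,0],[0,0,0],[0,0,0]]'

```text
clock: 4.25
eef_pos: [0.4652, 0.2194, 0.1468]
tool_rot: [0.888, 0.459, 0.0, 0.0]
ft_force: [-1.9, -0.3, 5.0]
grip_width: 0.0506
```

```bash
python3 -c "
from h import *
go(.4643,.2189,.146,55)"
```

```text
t 4.25 pos [0.4652 0.2194 0.1468] yaw 54.64 tilt 0.03 j [ 0.44  0.34 -0.14  1.1  -0.    1.06] F [-1.92 -0.3   4.96] T [-0.196  0.345  0.025] w 0.0506
tool delta [-0.0009 -0.0004  0.0008] rotz -0.36
```

Gripped at 50.6 mm with little side force. First a gentle try, 5° anticlockwise (tool z negative).

>>> jog_arm --jaw '[0.6,0.6,0.6,0.6,0.6,0.6,0.6,0.6]' --linear '[[0,0,0],[0,0,0],[0,0,0],[0,0,0],[0,0,0],[0,0,0],[0,0,0],[0,0,0]]' --delta_rot '[[0,0,-0.7],[0,0,-1.4],[0,0,-2.1],[0,0,-2.8],[0,0,-3.5],[0,0,-4.2],[0,0,-5],[0,0,-5]]'

```text
clock: 4.92
eef_pos: [0.4653, 0.2197, 0.1468]
tool_rot: [0.867, 0.498, 0.0, -0.0]
ft_force: [-0.8, 0.0, 4.6]
grip_width: 0.0504
```

```bash
python3 -c "
from h import *
go(.4643,.2189,.146,60)"
```

```text
t 4.92 pos [0.4653 0.2197 0.1468] yaw 59.69 tilt 0.06 j [ 0.44  0.34 -0.14  1.1   0.    0.97] F [-0.8   0.01  4.55] T [-0.156  0.336  0.042] w 0.0504
tool delta [-0.0012 -0.0004  0.0008] rotz -0.31
```

The tool turned 5° with no resisting torque. I'll go another 6°.

>>> jog_arm --jaw '[0.6,0.6,0.6,0.6,0.6,0.6,0.6,0.6]' --linear '[[0,0,0],[0,0,0],[0,0,0],[0,0,0],[0,0,0],[0,0,0],[0,0,0],[0,0,0]]' --delta_rot '[[0,0,-0.8],[0,0,-1.6],[0,0,-2.4],[0,0,-3.2],[0,0,-4],[0,0,-5],[0,0,-6],[0,0,-6]]'

```text
clock: 5.58
eef_pos: [0.4653, 0.2197, 0.1468]
tool_rot: [0.84, 0.542, 0.0, -0.0]
ft_force: [-1.7, 0.1, 5.0]
grip_width: 0.0504
```

```bash
python3 -c "
from h import *
go(.4643,.2189,.146,66)"
```

```text
t 5.58 pos [0.4653 0.2197 0.1468] yaw 65.7 tilt 0.05 j [ 0.44  0.34 -0.14  1.1   0.    0.87] F [-1.73  0.06  4.96] T [-0.151  0.343  0.012] w 0.0504
tool delta [-0.0011 -0.0006  0.0008] rotz -0.3
```

It has turned 11° in all with torque about 0, so neither a stop nor a slip: anticlockwise opens it. Carrying on to about 68°.

>>> jog_arm --jaw '[0.6,0.6,0.6,0.6,0.6,0.6,0.6,0.6]' --linear '[[0,0,0],[0,0,0],[0,0,0],[0,0,0],[0,0,0],[0,0,0],[0,0,0],[0,0,0]]' --delta_rot '[[0,0,-2],[0,0,-4.5],[0,0,-7.5],[0,0,-10.5],[0,0,-13.5],[0,0,-16.5],[0,0,-19],[0,0,-20]]'

```text
clock: 6.25
eef_pos: [0.4655, 0.2198, 0.1468]
tool_rot: [0.733, 0.68, 0.001, 0.0]
ft_force: [-0.8, -0.4, 5.5]
grip_width: 0.0503
```

```bash
python3 -c "
from h import *
go(.4643,.2189,.146,86)"
```

```text
t 6.25 pos [0.4655 0.2198 0.1468] yaw 85.74 tilt 0.08 j [ 0.44  0.34 -0.14  1.09  0.    0.52] F [-0.78 -0.42  5.5 ] T [-0.09   0.226 -0.101] w 0.0503
tool delta [-0.001  -0.0011  0.0008] rotz -0.26
```

>>> jog_arm --jaw '[0.6,0.6,0.6,0.6,0.6,0.6,0.6,0.6]' --linear '[[0,0,0],[0,0,0],[0,0,0],[0,0,0],[0,0,0],[0,0,0],[0,0,0],[0,0,0]]' --delta_rot '[[0,0,-2],[0,0,-4.5],[0,0,-7.5],[0,0,-10.5],[0,0,-13.5],[0,0,-16.5],[0,0,-19],[0,0,-20]]'

```text
clock: 6.92
eef_pos: [0.4657, 0.2198, 0.1468]
tool_rot: [0.604, 0.797, 0.001, 0.0]
ft_force: [-0.6, 0.5, 5.7]
grip_width: 0.0506
```

```bash
python3 -c "
from h import *
go(.4643,.2189,.146,106)"
```

```text
t 6.92 pos [0.4657 0.2198 0.1468] yaw 105.71 tilt 0.1 j [ 0.44  0.34 -0.14  1.09  0.    0.17] F [-0.61  0.52  5.75] T [ 0.02   0.015 -0.085] w 0.0506
tool delta [-0.0005 -0.0016  0.0008] rotz -0.29
```

>>> jog_arm --jaw '[0.6,0.6,0.6,0.6,0.6,0.6,0.6,0.6]' --linear '[[0,0,0],[0,0,0],[0,0,0],[0,0,0],[0,0,0],[0,0,0],[0,0,0],[0,0,0]]' --delta_rot '[[0,0,-2],[0,0,-4.5],[0,0,-7.5],[0,0,-10.5],[0,0,-13.5],[0,0,-16],[0,0,-18],[0,0,-18]]'

```text
clock: 7.58
eef_pos: [0.4657, 0.2198, 0.1468]
tool_rot: [0.472, 0.882, 0.001, 0.0]
ft_force: [0.2, 0.3, 6.0]
grip_width: 0.0505
```

```bash
python3 -c "
from h import *
go(.4643,.2189,.146,124)"
```

```text
t 7.58 pos [0.4657 0.2198 0.1468] yaw 123.68 tilt 0.1 j [ 0.44  0.34 -0.14  1.09  0.   -0.15] F [0.17 0.3  5.96] T [0.    0.031 0.063] w 0.0505
tool delta [ 0.     -0.0016  0.0008] rotz -0.32
```

Turned 69° with no stop met. Now a gentle 3 mm lift to test that it is free.

>>> jog_arm --jaw '[0.6,0.6,0.6,0.6,0.6,0.6,0.6,0.6]' --linear '[[0,0,-0.0005],[0,0,-0.001],[0,0,-0.0015],[0,0,-0.002],[0,0,-0.0025],[0,0,-0.003],[0,0,-0.003],[0,0,-0.003]]' --delta_rot '[[0,0,0],[0,0,0],[0,0,0],[0,0,0],[0,0,0],[0,0,0],[0,0,0],[0,0,0]]'

```text
clock: 8.25
eef_pos: [0.465, 0.2194, 0.1492]
tool_rot: [0.472, 0.881, -0.0, -0.0]
ft_force: [-0.2, 0.3, -1.0]
grip_width: 0.05
```

```bash
python3 -c "
from h import *
go(.4643,.2189,.146,124)"
```

```text
t 8.25 pos [0.465  0.2194 0.1492] yaw 123.64 tilt 0.01 j [ 0.44  0.33 -0.14  1.1   0.   -0.15] F [-0.2   0.26 -0.98] T [-0.033 -0.042 -0.033] w 0.05
tool delta [-0.     -0.0009  0.0032] rotz -0.36
```

The force reads −0.98 N, which is just the cap's own weight (0.09 kg), so it is free. Lifting straight up.

>>> jog_arm --jaw '[0.6,0.6,0.6,0.6,0.6,0.6,0.6,0.6]' --linear '[[0,0,-0.004],[0,0,-0.01],[0,0,-0.018],[0,0,-0.028],[0,0,-0.038],[0,0,-0.048],[0,0,-0.056],[0,0,-0.06]]' --delta_rot '[[0,0,0],[0,0,0],[0,0,0],[0,0,0],[0,0,0],[0,0,0],[0,0,0],[0,0,0]]'

```text
clock: 8.92
eef_pos: [0.4659, 0.2198, 0.2114]
tool_rot: [0.472, 0.881, 0.001, 0.001]
ft_force: [0.4, -1.1, -1.7]
grip_width: 0.05
```

Run:
```python
from h import *
go(.4643-.18*np.cos(np.radians(25)),.2189-.18*np.sin(np.radians(25)),.215,124)
go(.44,.0,.215,124)
p,d=bot.camera('side'); cv2.imwrite('pics/side3.png',cv2.resize(p[130:384,170:400,::-1],None,fx=2.3,fy=2.3))
```

```text
t 8.92 pos [0.4659 0.2198 0.2114] yaw 123.64 tilt 0.17 j [ 0.44  0.29 -0.03  1.25 -0.   -0.15] F [ 0.41 -1.1  -1.68] T [-0.038 -0.001  0.011] w 0.05
tool delta [ 0.0271 -0.1797 -0.0042] rotz -0.36
t 8.92 pos [0.4659 0.2198 0.2114] yaw 123.64 tilt 0.17 j [ 0.44  0.29 -0.03  1.25 -0.   -0.15] F [ 0.41 -1.1  -1.68] T [-0.038 -0.001  0.011] w 0.05
tool delta [-0.1687 -0.1433 -0.004 ] rotz -0.36
```

View pics/side3.png

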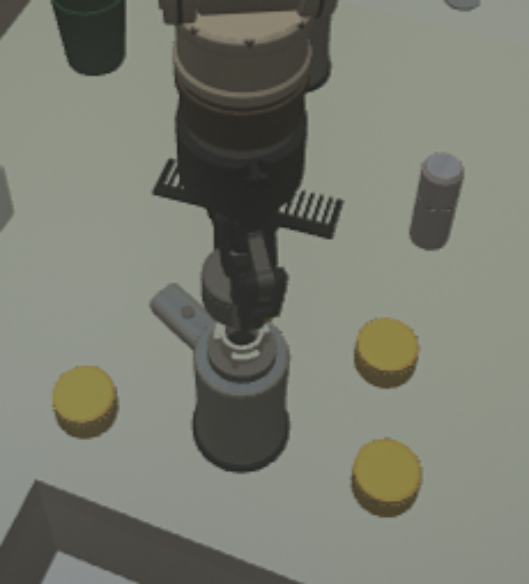

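The cap is in the jaws and the open neck shows at side ≈(274,281). Next I'll carry it sideways towards the middle, about 21 cm from the neck and above all the counter items.

>>> jog_arm --jaw '[0.6,0.6,0.6,0.6,0.6,0.6,0.6,0.6]' --linear '[[-0.006,-0.005,-0.005],[-0.016,-0.014,-0.01],[-0.03,-0.026,-0.015],[-0.046,-0.04,-0.02],[-0.062,-0.053,-0.02],[-0.076,-0.065,-0.02],[-0.086,-0.073,-0.02],[-0.09,-0.077,-0.02]]' --delta_rot '[[0,0,0],[0,0,0],[0,0,0],[0,0,0],[0,0,0],[0,0,0],[0,0,0],[0,0,0]]'

```text
clock: 9.63
eef_pos: [0.4499, 0.0992, 0.2293]
tool_rot: [0.473, 0.881, -0.001, -0.0]
ft_force: [-0.7, 0.0, -0.6]
grip_width: 0.0505
```

>>> jog_arm --jaw '[0.6,0.6,0.6,0.6,0.6,0.6,0.6,0.6]' --linear '[[-0.006,-0.005,0],[-0.016,-0.014,0],[-0.03,-0.026,0],[-0.045,-0.038,0],[-0.058,-0.049,0],[-0.068,-0.058,0],[-0.073,-0.062,0],[-0.075,-0.064,0]]' --delta_rot '[[0,0,0],[0,0,0],[0,0,0],[0,0,0],[0,0,0],[0,0,0],[0,0,0],[0,0,0]]'

```text
clock: 10.3
eef_pos: [0.4389, 0.0032, 0.2293]
tool_rot: [0.473, 0.881, 0.0, -0.0]
ft_force: [-0.0, 1.1, -0.5]
grip_width: 0.0504
```

>>> jog_arm --jaw '[0.6,0.6,0.6,0.6,0.6,0.6,0.6,0.6]' --linear '[[0,0,0],[0,0,0],[0,0,0],[0,0,0],[0,0,0],[0,0,0],[0,0,0],[0,0,0]]' --delta_rot '[[0,0,0],[0,0,0],[0,0,0],[0,0,0],[0,0,0],[0,0,0],[0,0,0],[0,0,0]]'

```text
clock: 10.97
eef_pos: [0.4391, 0.0041, 0.2293]
tool_rot: [0.472, 0.882, -0.0, -0.0]
ft_force: [-0.1, 0.9, -0.7]
grip_width: 0.0502
```

Run:
```python
from h import *
o=bot.get_obs();go(.4643,.2189,.145)
print('side dist',np.hypot(*(o['eef_pos'][:2]-[.4643,.2189])),'speed',np.abs(o['joint_vel']).max())
p,d=bot.camera('side'); cv2.imwrite('pics/side4.png',p[...,::-1])
u=proj('side',[o['eef_pos']])[0]; print(u)
P=pts('side',[(275,281)],d[281,275]);print('neck px',P.round(3))
p,d=bot.camera('top'); cv2.imwrite('pics/top4.png',p[...,::-1])
```

```text
t 10.97 pos [0.4391 0.0041 0.2293] yaw 123.66 tilt 0.0 j [ 0.01  0.13 -0.18  1.26 -0.   -0.58] F [-0.1   0.91 -0.74] T [ 0.02  -0.036  0.022] w 0.0502
tool delta [0.1648 0.14   0.0843] rotz None
side dist 0.21624940262666117 speed 0.0023229593630890266
[330.18754176 155.85360325]
neck px [[0.459 0.232 0.145]]
```

View pics/side4.png

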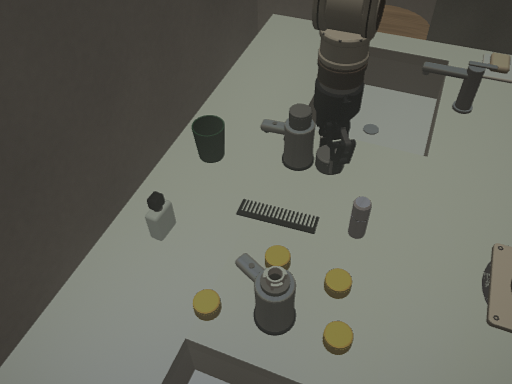

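View pics/top4.png

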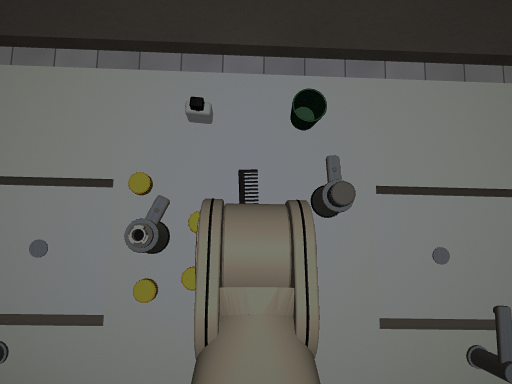

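The cap is held at side (330,160), and the left neck is open at top (138,235) and side (275,276). The right cap is still on at top (341,194), and the items on the counter look as they were. Handing in.

```bash
python3 -c "
from h import *
print(bot.job_done())"
```

```text
the job is handed in; nothing more can be done
None
```

The left dispenser's filler cap is off and still in the gripper, and the job was handed in at about 11 s of the 48 s allowed.

- **Unscrewing:** I tried it gently anticlockwise first. It turned freely, so that is its opening way, and I never had to try the other. I turned it about 69°, and the turning torque stayed at or below about 0.1 N m at each check.
- **Freeing it:** A 3 mm test lift showed only the cap's own weight (about 1 N), so I lifted it straight off and carried it to the side.
- **Final position:** The gripper stands at (0.439, 0.004, 0.229), 216 mm sideways from the open neck. The cap's lower edge is about 6 cm above the rim. The arm is at rest and the jaws still hold at 50 mm.
- **The rest of the counter:** In the last pictures the right dispenser's cap, the cup, the cologne and the deodorant look unmoved. The arm hides part of the comb and two yellow caps in the top view, but the side view shows all of them in place.

The side view put the cap's centre up to about 4 mm off the top view at first. Circle fits to the top face and wall in both views brought that to about 1 mm. No other check failed or disagreed.

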